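Register a lino print block in its jig

TASK

Get the lino print block ready for printing: without picking it up, push it with the fingertips along the plywood board into the corner where the two dark wooden fences meet, so that it sits flush against both. Push the brass stop along its groove until it touches the block and traps it there. Leave everything else where it stands.

Things in the scene. Friction and masses are not known exactly. Their poses are not given: they have to be found in the camera images.
- jig: Registration jig fixed to the table: plywood board 280 mm (its x, -140 to +140) by 360 mm (its y, -190 to +170), 12 mm thick, with two dark wooden fences 20 mm thick that stand 14 mm above the board: the far fence along its +x edge, the side fence along its +y edge. Origin on the table surface under the board, z up. Its yaw is within 0.25 rad of the world axes.
- corner (a point): Inner corner of the two fences, on the board's top: jig frame (120, 150, 12) mm, axes as the jig's. The far fence's inner face is at jig x = 120 over the board's whole width; the side fence's inner face is at jig y = 150, from x = -60 to 120.
- block: Loose print block, wood with a black lino face and red disc: 110 mm (its x) by 90 mm (its y) by 24 mm high, about 0.22 kg. Origin at the centre of its underside, z up. Starts flat on the board, clear of the fences, turned up to 0.5 rad from the jig's axes. Its 110 mm side goes along the side fence: seated in the corner, its origin is at jig (65, 105, 12) mm.
- stop (a joint): Brass stop 50 mm (jig x) by 24 mm (jig y) that slides in a dark groove along jig +y, towards the side fence, as the value (m, 0 to 0.225) grows. Its centre is at jig x = 65, y = -150 mm + value. About 2 N of friction; it stays where it is left. It starts at 0 to 0.03 and touches a seated block at 0.198.
- stop_top (a point): Centre of the brass stop's top face, 37.5 mm above the table (25.5 mm above the board); axes as the jig's.
- ink_jar: Ink jar with black cap, 48 mm diameter, 55 mm high, standing on the board near its near right corner (jig -x, -y); origin at the centre of its underside. Bystander.
- brush: Paint brush lying on the table right of the jig (its -y side), 200 mm long, along its x; origin under its middle. Bystander.
- roller: Ink roller lying on the table left of the jig (its +y side): black rubber roll 60 mm long, 30 mm diameter, wooden handle 80 mm towards -x; origin under the centre of the roll. Bystander.
- charcoal_box: Yellow box 50 x 85 x 22 mm at the right; origin at the centre of its underside. Bystander.
- bottle: Terracotta bottle, 72 mm diameter, 200 mm high; origin at the centre of its underside. Bystander.
- pot: Blue ceramic pot with two side handles, 84 mm wide without them, 75 mm high; origin at the centre of its underside. Bystander.
- candle: White candle, 50 mm diameter, 100 mm high; origin at the centre of its underside. Bystander.
Mind the look-alikes: they are no part of the job. What is shaped like the block but pink or purple is not meant.

How it is judged (in metres and radians):
At the end, for the whole second after the job is handed in: The block lies flat on the board, at rest, flush in the corner (within 3 mm of seated along both fences and 0.025 rad of square), with the brass stop slid up to it (within 4 mm of the value at which it touches the seated block) (x of block in the frame of jig between 0.062 and 0.068 m and y of block in the frame of jig between 0.102 and 0.108 m and angle between the x axis of block and the x axis of jig, either way round below 0.025 rad and angle between block's own z axis and vertical below 0.03 rad and height (world z) of block between 0.009 and 0.015 m and value of joint stop between 0.194 and 0.202 m and linear speed of block below 0.01 m/s).
It fails at once if the print block is lifted more than 8 mm or tipped instead of pushed along the board (height (world z) of block above 0.02 m or angle between block's own z axis and vertical above 0.15 rad).
It fails at once if a bystander is moved by more than 20 mm (distance of any of ink_jar, brush, roller, charcoal_box, bottle, pot, candle from where it was at the start of the episode above 0.02 m).
It also fails if it takes over 61 s, if anything falls off the work surface, if the arm or the gripper's body presses on something with over 40 N, if the wrist force passes 120 N, or if a joint passes its speed limit or range.

ROBOT

A 6-joint arm with a two-finger parallel gripper is mounted at the origin on the work surface. World frame = base frame: x ahead of the robot, y to its left, z up, the work surface at z = 0. Lengths are in m, angles in degrees, forces in N, time in s.
With the tool pointing down it reaches from about 0.35 to 0.875 m from the base axis. Payload 4.2 kg.
Tool frame: the origin (TCP) lies midway between the tips of the shut fingers; the grasp point (between the pads) lies 19 mm behind it; z points along the fingers, y is the line along which they close (so a half turn about z gives the same grasp; the last joint's range is limited). The gripper opens to 87 mm and grips with 3 to 60 N. Pads are 19 mm wide; open, the fingers measure 117 mm over their backs; the gripper's body (75 mm by 190 mm) begins 51 mm behind the grasp point.
Start: joints at [-55.428, 22.042, 0.453, 0, -68.411, -14.817], TCP at [0.211, -0.588, 0.223] pointing down, gripper open.
Joint ranges: [-179.83, 179.83], [-69.29, 118.12], [-61.27, 80.66], [-181.25, 117.63], [-171.15, -9.14], [-177.46, 177.46]. Speed limits (degrees/s): [159.86, 159.86, 180, 180, 180, 180].

INTERFACE

Orientations are given as [roll, pitch, yaw] about the fixed x, y, z axes, in that order (R = Rz(yaw) Ry(pitch) Rx(roll)).
In Python, from workcell import env gives the robot as it stands. The module is installed in compiled form; this text tells all that it offers. Calls block until the motion is done:
- env.goto(position, orientation): joint-space move of the TCP to a pose.
- env.move_straight(position, rotation=None, rate=0.15, force_limit=None): straight line of the TCP; rotation=None keeps the orientation; rate is the mean speed in m/s. With force_limit (N) it stops when the force on the tool has changed by that much, and returns True; else False.
- env.set_joints(angles): joint-space move.
- env.gripper_to(opening, grasp_force=None): opening from 0.0 (shut) to 1.0 (fully open); grasp_force is the grip in N (None keeps the last); returns when the fingers have stopped.
- env.dwell(seconds).
- env.inverse_kinematics(position, orientation): joint angles nearest the present ones, or None.
- env.read_state(): the state.
- env.grab_frame(name): name is "side" or "top" or "wrist"; returns a dict with "image" (480x640x3 uint8, blue, green, red), "fx", "fy", "cx", "cy" (pixels), "position" and "orientation" of the camera in the world. Camera axes: x right, y up, looking along -z (the intrinsics and any distortion apply to the point x, -y, -z); pixel columns grow to the right and rows downward; lengths in m; the calibration is good to about 2 mm. A picture is of the moment at which its call begins. There is no depth.
A pose or a line that the arm cannot do raises env.Unreachable and nothing moves.
- env.close_job(): hands the job in; it is judged then, once.
Trained networks look in a picture, given as the dict that the camera call returned (one of the last four; its "shot" number tells which), for a name from the list of things; names that differ only in an ending like _2 or _b are one class to them, and where a whole thing is asked for, a point or a joint stands for the part that bears it (a point fixed in the world has none). Each returns a list of dicts, best first, with "score" (0 to 1); they miss things now and then, are a little off and sometimes report something else, mostly with a low value. They report only what shows in the picture. A call takes as long as a camera call. They do not tell look-alikes from the thing itself.
- env.search_frame(picture, thing): "xyz" ([x, y, z] in m, in world coordinates, good to about 4 mm: the middle of the surface that is visible of it).
- env.trace(picture, thing): "mask" (480x640 bool, what is visible of it).
The state is a dict: "clock": time; "joint_positions": joint angles; "qvel": joint speeds; "joint_torque": joint torques, N m; "position": TCP position; "tool_rot": TCP orientation; "force": force on the tool from outside, world axes, zero at the start; "wrist_torque": the same for the moment, N m; "opening": opening from 0.0 (shut) to 1.0 (fully open); "finger_force": force on a finger pad.
Only numpy, scipy, OpenCV 4.12 (cv2) and the standard library are available. Lean on these libraries where they do the work, as an engineer would, in place of code of your own. Each camera call takes 0.05 s, during which the arm holds its last target. There are 200 camera calls.

## Working session

There is one attempt and no reset: what is moved stays moved. The work goes in short steps, each a Python script; the robot and the scene stay as the last script left them, time stands still between calls to the robot, and variables do not carry over. Pictures are saved under pics/ and viewed, at most 10 in all, crops included, and the job is handed in when it is done.

```bash
mkdir -p pics; python3 - <<'E'
from workcell import env
import cv2
for n in ("top","side"):
    f=env.grab_frame(n); cv2.imwrite(f"pics/{n}0.png",f["image"])
    print(n,{k:v for k,v in f.items() if k!="image"})
    for t in ("jig","block","stop","stop_top","corner","ink_jar"):
        try: print(t,[( [round(x,4) for x in d["xyz"]],round(d["score"],2)) for d in env.search_frame(f,t)][:4])
        except Exception as e: print(t,e)
print(env.read_state())
E
```

```text
top {'fx': 455.9907671236937, 'fy': 455.9907671236937, 'cx': 323.91594959406046, 'cy': 233.89312056243259, 'position': array([ 0.4300201 , -0.01093597,  1.22072867]), 'orientation': array([  6.35885137,  -0.52950796, -91.11469575]), 'shot': 1}
jig [([0.5737, 0.0295, 0.0157], 0.69), ([0.5346, 0.2911, 0.0241], 0.59)]
block [([0.5571, 0.1109, 0.0373], 0.9), ([0.8174, 0.1194, 0.0234], 0.82), ([0.3139, 0.2029, 0.0243], 0.7)]
stop [([0.6283, -0.0824, 0.0396], 0.58), ([0.4145, -0.4368, 0.0234], 0.36)]
stop_top [([0.6302, -0.0832, 0.0383], 0.72), ([0.5696, 0.0249, 0.0105], 0.32)]
corner [([0.5706, 0.0253, 0.0117], 0.69)]
ink_jar [([0.4684, -0.0778, 0.0637], 0.8)]
side {'fx': 612.3082820347533, 'fy': 612.3082820347533, 'cx': 320.2961773016549, 'cy': 242.71031968793386, 'position': array([-0.15352038, -0.92399997,  1.31643146]), 'orientation': array([ 4.29440835e+01, -6.77155473e-03, -3.77732561e+01]), 'shot': 2}
jig [([0.4845, 0.0088, 0.0097], 0.59)]
block [([0.31, 0.1817, 0.0296], 0.81), ([0.8091, 0.1066, 0.0265], 0.7)]
stop [([0.4844, 0.0142, 0.0128], 0.47)]
stop_top []
corner [([0.4815, 0.0129, 0.0152], 0.72)]
ink_jar [([0.4619, -0.0942, 0.0605], 0.72)]
{'clock': 0.7, 'joint_positions': array([-5.54252763e+01,  2.20404781e+01,  4.51501943e-01, -1.31554011e-03,
       -6.84128936e+01, -1.48169405e+01]), 'qvel': array([-0.02491903,  0.06090495, -0.06308867,  0.08000074, -0.08923553,
       -0.05456505]), 'joint_torque': array([ 4.14647020e-04, -3.90327930e+01,  1.87587011e+01,  4.22364503e+00,
        1.56213721e-02, -9.02745910e-06]), 'position': array([ 0.21129056, -0.58815638,  0.22255164]), 'tool_rot': array([ 1.79997880e+02,  7.04427280e-04, -1.60242701e+02]), 'force': array([ 0.52110038,  1.00936356, -0.09766   ]), 'wrist_torque': array([0.0156435 , 0.0051868 , 0.00454878]), 'finger_force': 0.0, 'opening': 0.9989377211430217}
```

View pics/top0.png

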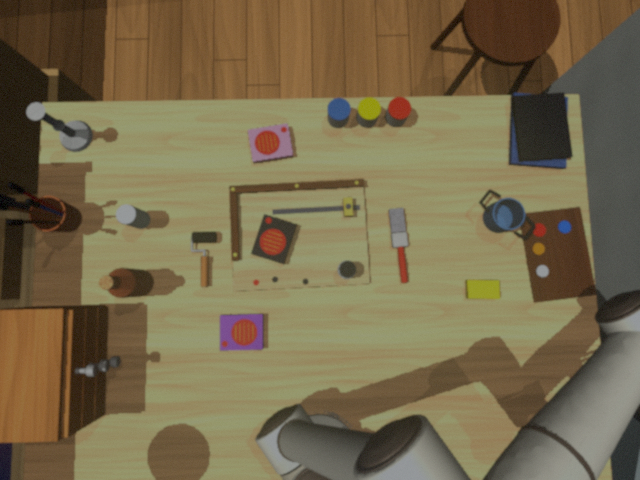

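View pics/side0.png

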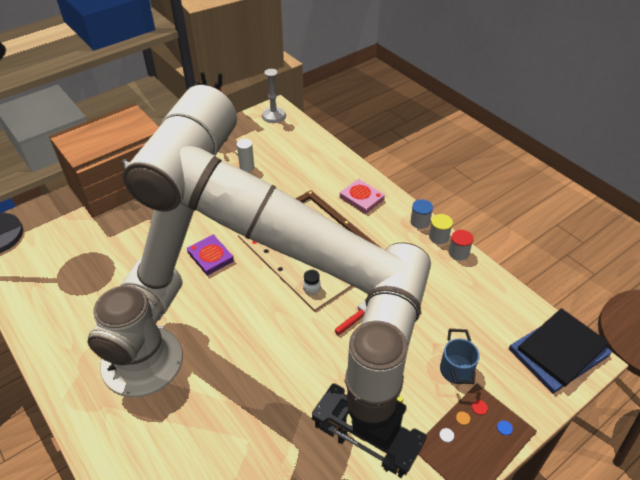

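The top view shows the block (dark, red disc) at about (275,240). The fences meet at (232,187), the stop is at (349,207) and the jar at (347,269). The pink and purple blocks at (270,143) and (243,332) are decoys. Next is a close-up with the wrist camera.

```bash
python3 - <<'E'
from workcell import env
import cv2
for z in (0.45,0.4,0.35,0.3):
    try: env.goto([0.50,0.03,z],[180,0,0]); break
    except env.Unreachable: print("no",z)
env.dwell(0.3)
s=env.read_state(); print(s["clock"],s["position"],s["tool_rot"],s["joint_positions"])
f=env.grab_frame("wrist"); cv2.imwrite("pics/w0.png",f["image"])
print({k:v for k,v in f.items() if k!="image"})
for t in ("jig","block","stop","stop_top","corner","ink_jar"):
    print(t,[( [round(x,4) for x in d["xyz"]],round(d["score"],2)) for d in env.search_frame(f,t)][:4])
E
```

```text
3.55 [0.50007083 0.02972307 0.44988905] [ 1.79994826e+02  9.08327562e-03 -3.50565060e-02] [ 2.20043858e+01  5.52264710e+00  1.00737806e+01  1.39209727e-03
 -9.45614946e+01  6.79606687e+01]
{'fx': 350.1589874698647, 'fy': 350.1589874698647, 'cx': 320.7810248906317, 'cy': 241.2696827877346, 'position': array([0.56760322, 0.03052023, 0.61237804]), 'orientation': array([-1.44500436e+01,  5.49685013e-02, -9.00796342e+01]), 'shot': 3}
jig [([0.5927, 0.0256, 0.0134], 0.57)]
block [([0.3419, 0.1755, 0.0211], 0.7), ([0.5567, 0.1082, 0.0351], 0.64), ([0.7737, 0.1142, 0.0274], 0.6), ([0.5967, -0.4606, 0.0315], 0.27)]
stop [([0.6348, -0.0878, 0.0341], 0.64)]
stop_top [([0.6347, -0.0857, 0.0392], 0.92)]
corner [([0.5935, 0.0281, 0.0128], 0.63)]
ink_jar []
```

View pics/w0.png

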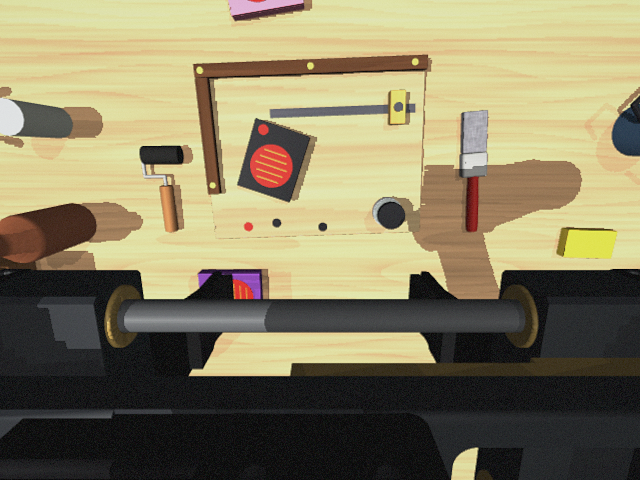

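The wrist view shows the far fence running from (195,68) to (430,62) and the side fence down to (212,190). The block is at (275,160), turned about 20°, and the stop is at (398,107). I'll zoom in to get accurate corners.

```bash
python3 - <<'E'
import cv2
im=cv2.imread("pics/w0.png")[45:245,185:445]
cv2.imwrite("pics/w0z.png",cv2.resize(im,None,fx=3,fy=3,interpolation=cv2.INTER_CUBIC))
E
```

```text
(no output)
```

View pics/w0z.png

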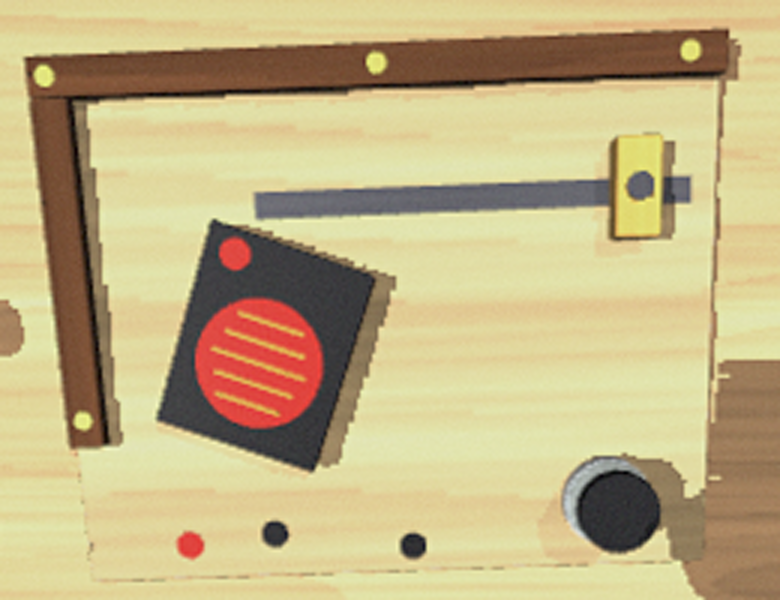

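```bash
cat >h.py <<'E'
import numpy as np
from scipy.spatial.transform import Rotation as R
from scipy.optimize import least_squares
def ray_to_z(f,uv,z):
    Rm=R.from_euler("xyz",f["orientation"],degrees=True).as_matrix()
    uv=np.atleast_2d(uv); d=np.c_[(uv[:,0]-f["cx"])/f["fx"],-(uv[:,1]-f["cy"])/f["fy"],-np.ones(len(uv))]@Rm.T
    p=np.array(f["position"]); return p+d*((z-p[2])/d[:,2])[:,None]
def fit2d(model,world):  # rigid planar fit -> x,y,yaw, residuals
    model,world=np.array(model)[:,:2],np.array(world)[:,:2]
    def r(q):
        c,s=np.cos(q[2]),np.sin(q[2]); return (model@np.array([[c,s],[-s,c]])+q[:2]-world).ravel()
    o=least_squares(r,[.5,0,0]); return o.x,o.fun.reshape(-1,2)
E
python3 - <<'E'
from h import *
f=dict(fx=350.15899,fy=350.15899,cx=320.78102,cy=241.26968,position=[0.56760322,0.03052023,0.61237804],orientation=[-14.4500436,0.0549685,-90.0796342])
px=lambda z:(np.array(z,float)+.5)/3-.5+[185,45]
np.set_printoptions(precision=4,suppress=True)
J=[(140,170,26,27,58),(140,-190,26,728,31),(120,-190,26,727,73),(120,150,26,70,97),(-60,150,26,104,444),(-60,170,26,72,446),(-140,170,12,93,580),(-140,-190,12,703,561)]
J=np.array(J,float); W=ray_to_z(f,px(J[:,3:]),J[:,2]/1e3)
q,r=fit2d(J[:,:2]/1e3,W); print("jig",q,np.degrees(q[2])); print(r)
Bz=[(213,220),(376,274),(315,471),(158,421)]
b,r=fit2d(np.array([(55,45),(55,-45),(-55,-45),(-55,45)])/1e3,ray_to_z(f,px(Bz),.036)); print("block",b,r)
T=R.from_euler("z",q[2]).as_matrix()[:2,:2]
print("block in jig",T.T@(b[:2]-q[:2]),b[2]-q[2])
S=ray_to_z(f,px([(615,138),(663,133),(659,237),(614,237)]),.0375).mean(0)[:2]
print("stop",S,T.T@(S-q[:2]))
np.save("jig.npy",q)
E
```

```text
jig [0.5638 0.0523 0.0316] 1.8122501336275898
[[ 0.0015  0.0012]
 [ 0.0009 -0.0021]
 [ 0.0005 -0.0018]
 [ 0.0005  0.001 ]
 [-0.0015 -0.0003]
 [-0.001   0.0018]
 [-0.0006  0.0008]
 [-0.0003 -0.0007]]
block [ 0.5523  0.1076 -0.3182] [[ 0.001   0.0007]
 [-0.0002 -0.0004]
 [-0.0008 -0.0005]
 [-0.      0.0002]]
block in jig [-0.0098  0.0557] -0.3498461475127257
stop [ 0.6333 -0.087 ] [ 0.0651 -0.1414]
```

Jig and block fit to within 2 mm, and the stop lands at jig x = 65.1, which agrees with the description. Stage 1 is a two-finger push along jig +x to square the block against the far fence.

```bash
cat >>h.py <<'E'
from workcell import env
import cv2
q=np.load("jig.npy"); T=R.from_euler("z",q[2]).as_matrix()[:2,:2]
def W(x,y,z): return [*(T@(np.array([x,y])/1e3)+q[:2]),z/1e3]
def rot(a=0): return [180,0,np.degrees(q[2])+a]
def where(m=""):
    s=env.read_state(); p=T.T@(s["position"][:2]-q[:2])*1e3
    print(m,"t=%.1f jig xy"%s["clock"],p.round(1),"z %.4f"%s["position"][2],"F jig",(T.T@s["force"][:2]).round(1),s["force"][2].round(1))
    return p
E
python3 - <<'E'
from h import *
env.gripper_to(0.46)
env.goto(W(-108,58,120),rot()); env.move_straight(W(-108,58,21)); where("down")
print(env.move_straight(W(-10,58,21),rate=0.06,force_limit=10)); where("mid")
print(env.move_straight(W(8,58,21),rate=0.03,force_limit=8)); where("end")
p=where()
env.move_straight(W(p[0]-15,58,21)); env.move_straight(W(p[0]-15,58,120))
env.goto(W(-40,0,350),rot()); env.dwell(.2)
f=env.grab_frame("wrist"); cv2.imwrite("pics/w1.png",f["image"]); print({k:v for k,v in f.items() if k!="image"})
where()
E
```

```text
down t=7.0 jig xy [-107.1   58.4] z 0.0217 F jig [-0.1  0.6] -0.1
False
mid t=8.8 jig xy [-9.8 58.2] z 0.0212 F jig [0.2 0. ] 0.2
True
end t=9.2 jig xy [-1.2 57.2] z 0.0203 F jig [-0.3  0.1] -0.1
 t=9.2 jig xy [-1.2 57.2] z 0.0203 F jig [-0.3  0.1] -0.1
{'fx': 350.1589874698647, 'fy': 350.1589874698647, 'cx': 320.7810248906317, 'cy': 241.2696827877346, 'position': array([0.59167461, 0.05449242, 0.51010544]), 'orientation': array([-1.46615327e+01, -1.22930317e-02, -8.82103973e+01]), 'shot': 4}
 t=11.5 jig xy [-40.1   0.2] z 0.3483 F jig [ 0.4 -0.2] -0.5
```

View pics/w1.png

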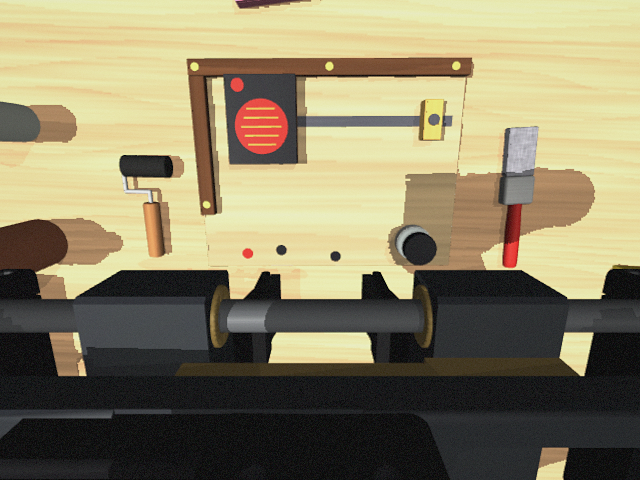

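The block is now square against the far fence, at px (225–297, 74–163), with about 20 px left to the side fence. Next I push it along +y and then nudge it in x.

```bash
python3 - <<'E'
from h import *
env.goto(W(65,-10,120),rot(90)); print(env.read_state()["joint_positions"].round(0))
env.move_straight(W(65,-10,21)); where("down")
print(env.move_straight(W(65,40,21),rate=0.06,force_limit=12)); where("mid")
print(env.move_straight(W(65,58,21),rate=0.03,force_limit=10)); p=where("end")
env.move_straight(W(65,p[1]-20,21)); env.move_straight(W(65,p[1]-20,120))
# x nudge
env.goto(W(-25,100,120),rot()); env.move_straight(W(-25,100,21))
print(env.move_straight(W(10,100,21),rate=0.03,force_limit=10)); p=where("x end")
env.move_straight(W(p[0]-20,100,21)); env.move_straight(W(p[0]-20,100,120))
env.gripper_to(0)
env.goto(W(-40,0,350),rot()); env.dwell(.2)
f=env.grab_frame("wrist"); cv2.imwrite("pics/w2.png",f["image"][40:280,170:490].repeat(2,0).repeat(2,1)); print({k:v for k,v in f.items() if k!="image"})
print([(d["xyz"],d["score"]) for d in env.search_frame(f,"stop_top")])
where()
E
```

```text
[ 19.  27.  -6.   0. -56. 163.]
down t=13.8 jig xy [65.9 -9.8] z 0.0221 F jig [-0.1  0.8] 0.4
False
mid t=14.8 jig xy [65.1 40.3] z 0.0208 F jig [0.7 0.1] -0.1
True
end t=15.2 jig xy [64.9 48.2] z 0.0208 F jig [ 0.2 -2.8] 0.9
True
x end t=19.4 jig xy [-1.3 99.4] z 0.0201 F jig [-0.8 -0.3] 0.4
{'fx': 350.1589874698647, 'fy': 350.1589874698647, 'cx': 320.7810248906317, 'cy': 241.2696827877346, 'position': array([0.5916232 , 0.05465314, 0.510413  ]), 'orientation': array([-1.46328006e+01, -2.47652378e-03, -8.81941544e+01]), 'shot': 5}
[([0.634, -0.0846, 0.04], 0.92), ([0.4691, -0.0752, 0.0679], 0.51)]
 t=22.8 jig xy [-40.    0.3] z 0.3488 F jig [ 0.2 -0.5] 0.0
```

View pics/w2.png

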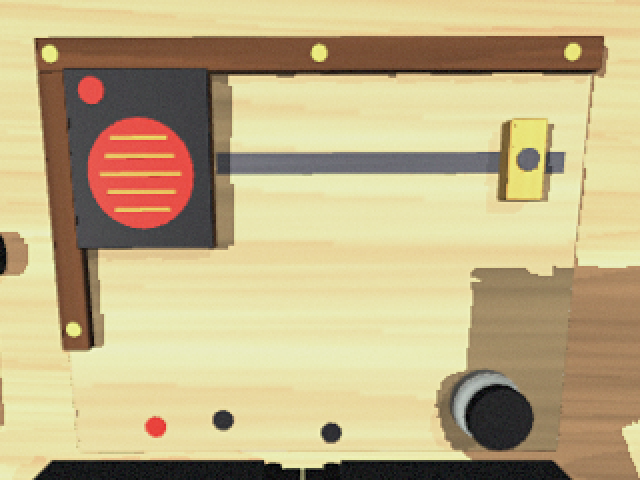

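The block sits flush in the corner at px (65–215, 68–248). Now for the stop.

```bash
python3 - <<'E'
from h import *
env.goto(W(65,-176,120),rot(90)); env.move_straight(W(65,-176,24)); where("down")
print(env.move_straight(W(65,12,24),rate=0.08,force_limit=20)); where("mid")
print(env.move_straight(W(65,34,24),rate=0.02,force_limit=10)); p=where("end")
env.move_straight(W(65,p[1]-20,24)); env.move_straight(W(65,p[1]-20,120))
env.goto(W(-40,0,350),rot()); env.dwell(.2)
f=env.grab_frame("wrist"); cv2.imwrite("pics/w3.png",cv2.resize(f["image"][50:220,180:380],None,fx=3.5,fy=3.5,interpolation=cv2.INTER_CUBIC)); print({k:v for k,v in f.items() if k!="image"})
for n in ("stop_top","block"):
    print(n,[((T.T@(np.array(d["xyz"])[:2]-q[:2])*1e3).round(1),d["score"]) for d in env.search_frame(f,n)])
where()
E
```

```text
Traceback (most recent call last):
workcell.Unreachable: the arm cannot take that pose within its joint ranges
```

```bash
python3 - <<'E'
from h import *
env.goto(W(65,-176,120),rot(-90)); print(env.read_state()["joint_positions"].round(0)); env.move_straight(W(65,-176,24)); where("down")
print(env.move_straight(W(65,12,24),rate=0.08,force_limit=20)); where("mid")
print(env.move_straight(W(65,34,24),rate=0.02,force_limit=10)); p=where("end")
env.move_straight(W(65,p[1]-20,24)); env.move_straight(W(65,p[1]-20,120))
env.goto(W(-40,0,350),rot()); env.dwell(.2)
f=env.grab_frame("wrist"); cv2.imwrite("pics/w3.png",cv2.resize(f["image"][50:220,180:380],None,fx=3.5,fy=3.5,interpolation=cv2.INTER_CUBIC)); print({k:v for k,v in f.items() if k!="image"})
for n in ("stop_top","block"):
    print(n,[((T.T@(np.array(d["xyz"])[:2]-q[:2])*1e3).round(1),d["score"]) for d in env.search_frame(f,n)])
where()
E
```

```text
[  4.  29.  -4.   0. -57.  -2.]
down t=24.7 jig xy [  66.1 -175.8] z 0.0253 F jig [-0.3 -0.5] 0.1
False
mid t=27.2 jig xy [65.  11.9] z 0.0238 F jig [-0.3 -0.5] -0.4
True
end t=27.9 jig xy [64.5 24.2] z 0.0234 F jig [ 1.8 -0.5] -0.1
{'fx': 350.1589874698647, 'fy': 350.1589874698647, 'cx': 320.7810248906317, 'cy': 241.2696827877346, 'position': array([0.59162659, 0.05407961, 0.51143998]), 'orientation': array([-1.45343261e+01,  2.57020790e-02, -8.82535986e+01]), 'shot': 6}
stop_top [(array([66. , 46.3]), 0.78)]
block [(array([ 67.3, 103.2]), 0.98), (array([208.5,  73.8]), 0.78)]
 t=30.7 jig xy [-39.9  -0. ] z 0.3496 F jig [-0.2  0.1] 0.5
```

View pics/w3.png

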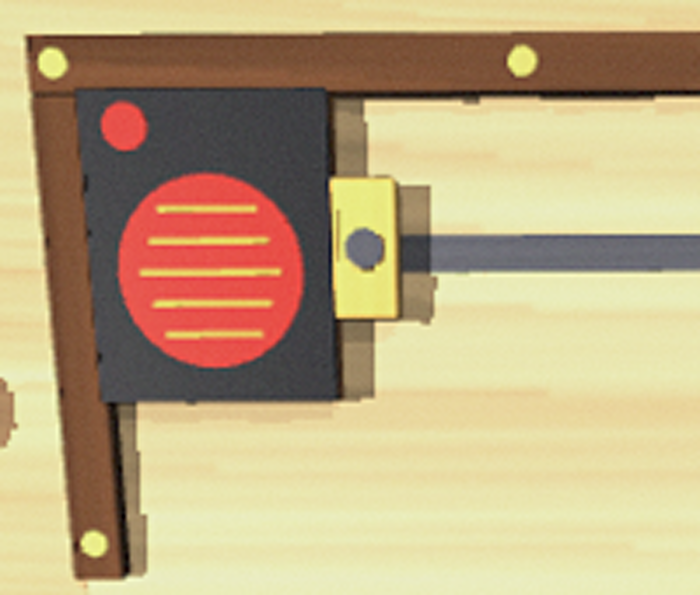

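The stop touches the block, and the block is against both fences. I'll check squareness numerically from the corners.

```bash
python3 - <<'E'
from h import *
f=dict(fx=350.15899,fy=350.15899,cx=320.78102,cy=241.26968,position=[0.59162659,0.05407961,0.51143998],orientation=[-14.5343261,0.025702,-88.2535986])
px=lambda z:(np.array(z,float)+.5)/3.5-.5+[180,50]
def J(z,h): return (ray_to_z(f,px(z),h)[:,:2]-q[:2])@T*1e3
b=J([(77,89),(327,89),(341,400),(102,402)],.036)
m=np.array([(55,45),(55,-45),(-55,-45),(-55,45)])
print(b.round(1)); print("block",fit2d(m/1e3,b/1e3))
print("fence outer/inner end",J([(28,38),(76,578),(125,575)],.026).round(1))
print("stop",J([(330,177),(398,178),(399,319),(335,319)],.0375).round(1))
E
```

```text
[[119.3 149.8]
 [119.2  60.6]
 [ 10.7  59.1]
 [ 10.1 149.8]]
block (array([0.06479416, 0.10484619, 0.00531352]), array([[ 0.00029372,  0.00029975],
       [ 0.00088216, -0.00046852],
       [-0.00066805,  0.00042137],
       [-0.00050783, -0.0002526 ]]))
fence outer/inner end [[138.1 169.2]
 [-59.3 169. ]
 [-58.1 149.2]]
stop [[89.6 60.4]
 [89.2 35.8]
 [40.2 36.4]
 [40.2 60.2]]
```

The block measures (64.8, 104.8) mm and 0.005 rad from square, and the stop's centre is at y = 48.2 mm, a value of about 0.198. All are within tolerance, so I'm handing in.

```bash
python3 -c "
from workcell import env
print(env.close_job())"
```

```text
the job is handed in; nothing more can be done
None
```

The print block is flush in the corner with the brass stop slid up against it, both within tolerance by my camera measurements, and the job is handed in; no verdict came back, and I didn't re-measure the bystanders.

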